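# Shift the pigment jar mill from second into third

## Task

Shift the jar mill from second gear into third by pushing the red gear-lever knob with your fingertips, without gripping it: forward out of the near left slot, across the gate to the right, then forward until it is fully home in the far right slot (left, right and forward as seen from the robot). Do not run it into first or fourth on the way, do not force the lever against the gate, and leave the jar on the rollers and everything else on the ledge where it is.

Things in the scene. Friction and masses are not known exactly. Their poses are not given: they have to be found in the camera images.
- mill: Green jar mill, fixed to the ledge, turned up to 15 deg. Origin on the ledge under the middle of its gear case (152 x 138 mm, lever on top); x = forward, away from the robot, y = left, z up. At +x of the case a motor (to x 205 mm, 140 mm high); at +y (65 to 405 mm) chain guard and roller bed 124 mm high, x within 115 mm of 0, carrying a jar (top 210 mm above the ledge).
- gate_mid (a point): Middle of the top face of the steel gate plate (100 x 84 mm) on the gear case, 136 mm above the ledge, axes as the mill's. An H cut: two slots along x, 32 mm apart, 16 mm wide, 58 mm long, joined midway by a cross channel 16 mm wide with rounded corners. Car pattern, red dots by each end: 1 far left, 2 near left, 3 far right, 4 near right. The plate stops the 12 mm lever rod elsewhere.
- knob (a point): Centre of the red pear-shaped gear-lever knob, 42 mm across, 54 mm tall (27 mm below to 27 mm above this point), round about the lever. The lever pivots 150 mm below it under the middle of the gate; the knob centre stands 195 to 203 mm above the ledge, travels 80 mm fore and aft, 60 mm across. It stays where it is left; about 4 N at the knob moves it, more against the gate.
- selector (a joint): Sideways angle of the lever, rad: about -0.20 in the left slot, +0.20 in the right slot; grows towards the operator's right (mill -y). The limits of travel in the gate are about -0.215 and 0.215.
- gearstick (a joint): Fore-and-aft angle of the lever, rad: about -0.27 fully in second or fourth, 0 in the cross channel, +0.27 fully in first or third (against the slot's end); grows forward (mill +x). It can cross only while within about 0.025 of 0 (the rounded corners guide it in from about 0.08).
- at_second (a point): Where the knob centre is with the lever fully in second (fixed to the mill).
- neutral_left (a point): Where the knob centre is with the lever in the left slot level with the cross channel.
- neutral_right (a point): Where the knob centre is with the lever in the right slot level with the cross channel.
- at_third (a point): Where the knob centre is with the lever fully in third, against the end of the slot.
- jar: White porcelain mill jar with steel lid, lying loose along the mill's rollers: 100 mm diameter, 170 mm long. Origin at the underside of its middle. Bystander.
- canister: Dented aluminium screw-top canister, 78 mm diameter, 128 mm tall, standing. Origin at the centre of its underside. Bystander.
- mortar: Squat celadon mortar, 110 mm across the rim, 56 mm tall. Origin at the centre of its underside. Bystander.
- pestle: Grey stone pestle standing on its broad head, 47 mm across, 132 mm tall. Origin at the centre of its underside. Bystander.
- palette_stick: Flat bamboo palette stick lying on the ledge, 220 by 26 by 5 mm, long along its x. Origin at the centre of its underside. Bystander.
- lion_head: Yellow-lacquered lion head on a small round foot, about 100 mm deep and wide, 131 mm tall. Origin at the centre of the foot's underside. Bystander.
- holder_a: Round boxwood brush holder, 64 mm diameter, 100 mm tall, with four brushes reaching 210 mm. Origin at the centre of its underside. Bystander.
- holder_b: Round boxwood brush holder, 64 mm diameter, 100 mm tall, with three brushes reaching 210 mm. Origin at the centre of its underside. Bystander.

How it is judged:
On the way, in this order (a step that is already met when the one before it is completed fails the run):
1. the lever is pushed out of second to the cross channel (value of joint gearstick between -0.08 and 0.12 rad and value of joint selector below 0 rad).
2. the lever is brought across to the right slot, still in neutral (value of joint selector above 0.12 rad and value of joint gearstick between -0.12 and 0.12 rad).
At the end, for the whole second after the job is handed in: The lever rests in third: right slot (selector above 0.15 rad) and within about 6 mm of its forward end at the knob (gearstick above 0.225 rad), not moving; jar and all other loose things still, within 20 mm of where they stood (value of joint gearstick between 0.225 and 0.3 rad and value of joint selector above 0.15 rad and velocity of joint gearstick between -0.05 and 0.05 rad/s and linear speed of each of canister, mortar, pestle, palette_stick, lion_head, holder_a, holder_b, jar below 0.03 m/s and distance of each of canister, mortar, pestle, palette_stick, lion_head, holder_a, holder_b, jar from where it was at the start of the episode below 0.02 m); the robot touches nothing.
It fails at once if the lever is run into first (more than about 22 mm forward at the knob in the left slot) (value of joint selector below -0.1 rad and value of joint gearstick above 0.15 rad).
It fails at once if the lever goes into fourth (more than about 22 mm back at the knob in the right slot) (value of joint selector above 0.1 rad and value of joint gearstick below -0.15 rad).
It fails at once if the mill or its lever is forced (pressed with more than 60 N from the fingers or arm) (contact force between any of the fingers, the arm and mill above 60 N).
It fails at once if the knob is pinched (pressed from two opposite sides at once) ((contact force between the fingers and knob_s0 above 1.5 N and contact force between the fingers and knob_s4 above 1.5 N) or (contact force between the fingers and knob_s1 above 1.5 N and contact force between the fingers and knob_s5 above 1.5 N) or (contact force between the fingers and knob_s2 above 1.5 N and contact force between the fingers and knob_s6 above 1.5 N) or (contact force between the fingers and knob_s3 above 1.5 N and contact force between the fingers and knob_s7 above 1.5 N)).
It fails at once if something standing on the ledge or the rollers is moved, lifted or knocked (more than 20 mm) (distance of any of canister, mortar, pestle, palette_stick, lion_head, holder_a, holder_b, jar from where it was at the start of the episode above 0.02 m).
It also fails if it takes over 54 s, if anything falls off the work surface, if the arm or the gripper's body presses on something with over 40 N, if the wrist force passes 120 N, or if a joint passes its speed limit or range.

## Robot

A 6-joint arm with a two-finger parallel gripper is mounted at the origin on the work surface. World frame = base frame: x ahead of the robot, y to its left, z up, the work surface at z = 0. Lengths are in m, angles in rad, forces in N, time in s.
With the tool pointing down it reaches from about 0.35 to 0.975 m from the base axis. Payload 4.9 kg.
Tool frame: the origin (TCP) lies midway between the tips of the shut fingers; the grasp point (between the pads) lies 19 mm behind it; z points along the fingers, y is the line along which they close (so a half turn about z gives the same grasp; the last joint's range is limited). The gripper opens to 85 mm and grips with 20 to 120 N. Pads are 22 mm wide; open, the fingers measure 114 mm over their backs; the gripper's body (76 mm by 85 mm) begins 54 mm behind the grasp point. The pads swing forward as they close: fully open they stand 13 mm farther back than shut.
Start: joints at [1.175, 0.053, 1.613, -0, 1.476, -0.119], TCP at [0.171, 0.601, 0.231] pointing down, gripper open.
Joint ranges: [-3.01, 3.01], [-1.01, 2.22], [0.06, 2.58], [-1.02, 4.17], [0.09, 2.62], [-3.14, 3.14]. Speed limits (rad/s): [2.57, 2.57, 3.14, 3.14, 3.14, 3.14].

## Interface

Orientations are given as a unit quaternion [w, x, y, z].
In Python, from plant import * gives the robot as it stands.
- The arm moves only by the tool jog_arm, never from a script. Its argument "targets" is a list of rows, each a list of 3 entries, a list of its own where there are three numbers: the shift along the tool's x, y, z in units of 25 mm (1.0 is 25 mm), then the turn, a rotation vector about the tool's x, y, z in units of 8 degrees (1.0 is 8 degrees), then the opening in per cent of the stroke, from 0 (shut) to 100 (fully open). A call has 1 to 8 rows; each row is the pose to reach, as a shift and turn from the pose commanded when the call began, along the tool's axes at that moment; what a row does not reach only later rows make up. A row lasts 1/8 s, in which the tool goes at most 62.5 mm and 10.7 degrees, less where a joint would pass 70% of its speed; a pose out of reach is approached as far as the arm can. A call with a gripper value outside its range is refused whole. The fingers move at their own pace and stop on an object; the grip force is fixed at half the most. Time passes only in rows, so rows that repeat a pose let the fingers close. It gives the time, the measured TCP pose, the force, the opening and the grip force at its end, in the units of the state.
- state(): the state, without advancing time (a new reading comes with each control period).
- grab_frame(name): name is "scene" or "top" or "wrist"; returns (picture, depth): 384x512x3 uint8, red, green, blue; 384x512 float32, m along the optical axis (not along the pixel's ray), 0 where there is no reading.
- camera_params(name): a dict with "fovy" (degrees; the focal length in pixels is half the picture's height over the tangent of half this angle, whatever the lens; pixels are square), "cx", "cy" (the principal point, pixels), "dist" ([k1, k2, p1, p2, k3] as OpenCV has them; the pictures are not rectified), "rvec" (rotation vector, rad) and "tvec" (3), from world to camera coordinates, as OpenCV has them; the wrist camera has in their place "hand_eye" (4x4, takes a point from camera to tool coordinates, whose origin is the TCP and whose axes are the flange's). Camera axes: x right, y down, z forward; pixel columns grow to the right and rows downward; lengths in m; the calibration is good to about 2 mm. A picture is of the moment at which its call begins: read the wrist's pose just before it. camera_params takes no time and is no camera call.
- job_done(): hands the job in; it is judged then, once.
The state is a dict: "time": time; "joint_pos": joint angles; "joint_vel": joint speeds; "joint_efforts": joint torques, N m; "tool_pos": TCP position; "tool_rot": TCP orientation; "contact_force": force on the tool from outside, world axes, zero at the start; "ft_torque": the same for the moment, N m; "gripper_width": opening from 0.0 (shut) to 1.0 (fully open); "grasp_force": force on a finger pad.
Only numpy, scipy, OpenCV 4.12 (cv2) and the standard library are available. Lean on these libraries where they do the work, as an engineer would, in place of code of your own. Each camera call takes 0.05 s, during which the arm holds its last target. There are 200 camera calls.

## Working session

There is one attempt and no reset: what is moved stays moved. The work goes in short steps, Python scripts to look and compute and a tool call to move; the robot and the scene stay as the last step left them, time stands still between calls to the robot, and variables do not carry over. Pictures are saved under pics/ and viewed, at most 10 in all, crops included, and the job is handed in when it is done.

Besides the shell and the picture viewer there is one more tool, called after ">>>" as name([rows], argument=value, ...), one row to a line, values as JSON. jog_arm: Moves the arm, as the interface text tells. Its arguments: {"type":"object","properties":{"targets":{"type":"array"}},"required":["targets"]}

```bash
mkdir -p pics
cat > h.py <<'E'
from plant import *
import numpy as np, cv2
from scipy.spatial.transform import Rotation as R
def cam(n,s=None):
    p=camera_params(n); H=384; f=H/2/np.tan(np.radians(p["fovy"])/2)
    K=np.array([[f,0,p["cx"]],[0,f,p["cy"]],[0,0,1]]); D=np.array(p["dist"],float)
    if "hand_eye" in p:
        q=np.array(s["tool_rot"]); T=np.eye(4); T[:3,:3]=R.from_quat(q[[1,2,3,0]]).as_matrix(); T[:3,3]=s["tool_pos"]
        C=T@np.array(p["hand_eye"])
    else:
        M=np.eye(4); M[:3,:3]=cv2.Rodrigues(np.array(p["rvec"],float))[0]; M[:3,3]=np.ravel(p["tvec"]); C=np.linalg.inv(M)
    return K,D,C
def ray(n,uv,s=None):
    K,D,C=cam(n,s); u=cv2.undistortPoints(np.array(uv,float).reshape(-1,1,2),K,D).reshape(-1,2)
    return C[:3,3],np.c_[u,np.ones(len(u))]@C[:3,:3].T
def at_z(n,uv,z,s=None):
    o,d=ray(n,uv,s); return o+d*((z-o[2])/d[:,2])[:,None]
def cloud(n,dep,mask,s=None):
    v,u=np.nonzero(mask&(dep>0)); o,d=ray(n,np.c_[u,v],s); return o+d*dep[v,u][:,None], np.c_[u,v]
E
python3 - <<'E'
from h import *
s=state(); print({k:np.round(v,3).tolist() for k,v in s.items()})
for n in("scene","top"):
    a,d=grab_frame(n); np.savez("pics/%s0.npz"%n,a=a,d=d)
    cv2.imwrite("pics/%s0.png"%n,cv2.resize(a[:,:,::-1],(768,576),interpolation=cv2.INTER_CUBIC))
    K,D,C=cam(n); print(n,C.round(3).tolist())
    m=(a[...,0]>130)&(a[...,1]<60)&(a[...,2]<60)
    P,uv=cloud(n,d,m); k=(P[:,2]>.15)
    print(k.sum(), P[k].mean(0).round(3), P[k].min(0).round(3),P[k].max(0).round(3), uv[k].mean(0))
E
```

```text
{'time': 0.0, 'joint_pos': [1.175, 0.053, 1.614, 0.0, 1.476, -0.119], 'joint_vel': [-0.0, 0.001, -0.002, 0.001, -0.005, -0.002], 'joint_efforts': [0.0, -39.368, -37.018, -0.0, 0.007, -0.0], 'tool_pos': [0.171, 0.601, 0.23], 'tool_rot': [-0.0, 0.138, 0.99, -0.001], 'contact_force': [0.247, 0.071, 0.598], 'ft_torque': [0.012, -0.031, 0.048], 'grasp_force': 0.0, 'gripper_width': 0.999}
scene [[0.268, 0.708, -0.654, 1.384], [0.963, -0.203, 0.175, -0.326], [-0.009, -0.677, -0.736, 1.113], [0.0, 0.0, 0.0, 1.0]]
173 [-0.685 -0.565  0.236] [-0.724 -0.619  0.215] [-0.665 -0.508  0.258] [72.06936416  3.31791908]
top [[-0.008, -0.991, 0.137, 0.335], [-1.0, 0.008, -0.005, -0.082], [0.003, -0.137, -0.991, 1.427], [0.0, 0.0, 0.0, 1.0]]
92 [0.562 0.024 0.217] [ 0.379 -0.303  0.192] [0.592 0.062 0.226] [218.51086957 170.63043478]
```

View pics/top0.png

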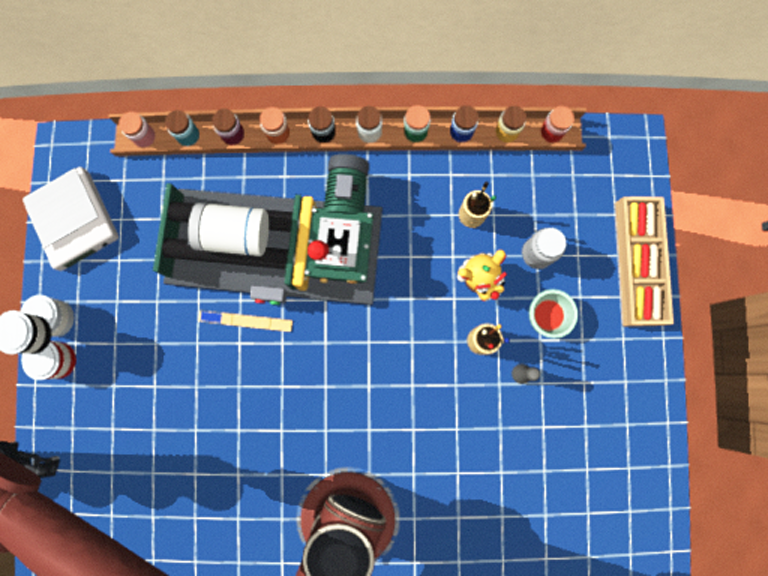

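View pics/scene0.png

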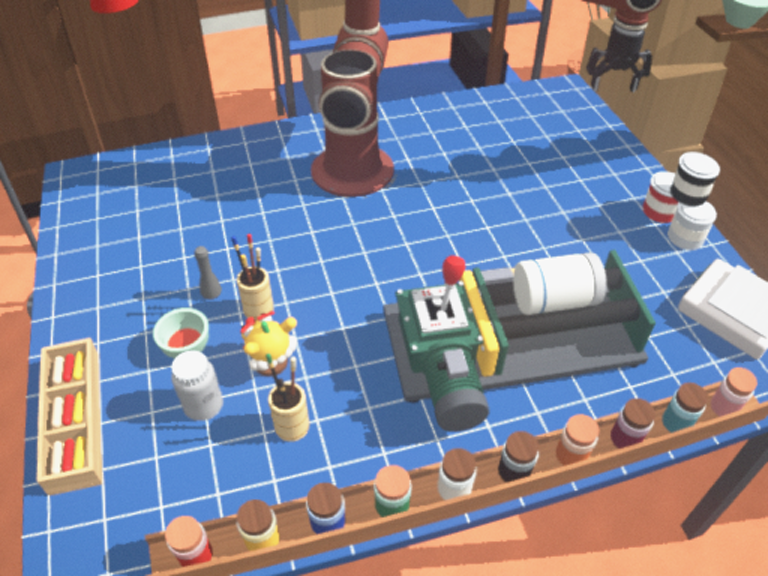

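The top view shows the mill with the knob at about (318,249) and the gate plate around (337,243) in the 768-pixel picture. The mill is turned a few degrees clockwise. Next I'll measure the plate and knob.

Run:
```python
from h import *
for n,c in(("top",(224,162)),("scene",(292,203))):
    z=np.load("pics/%s0.npz"%n); a,d=z["a"],z["d"]
    V,U=np.mgrid[:384,:512]; near=(abs(U-c[0])<40)&(abs(V-c[1])<50)
    ai=a.astype(int)
    P,uv=cloud(n,d,near&(ai.min(2)>120)); k=abs(P[:,2]-.136)<.012; P=P[k]
    r=cv2.minAreaRect(P[:,:2].astype(np.float32)); print(n,"plate",k.sum(),P.mean(0).round(4),r)
    m=near&(ai[...,0]>110)&(ai[...,1]<60)&(ai[...,2]<60)
    P,uv=cloud(n,d,m); k=P[:,2]>.165; print("knob",k.sum(),P[k].mean(0).round(4),P[k].min(0).round(3),P[k].max(0).round(3))
    u=uv[k]; cen=(u.min(0)+u.max(0))/2; print("cen px",cen,at_z(n,[cen],.199).round(4))
    x,y=c; o=a[y-40:y+35,x-50:x+50,::-1]; cv2.imwrite("pics/%sc.png"%n,cv2.resize(o,(800,600),interpolation=cv2.INTER_CUBIC))
```

```text
top plate 716 [0.6363 0.0053 0.1357] ((0.6406556367874146, 0.02723972499370575), (0.1247665286064148, 0.23944468796253204), 84.87046813964844)
knob 93 [0.5727 0.0417 0.218 ] [0.558 0.026 0.202] [0.592 0.062 0.226]
cen px [212.  166.5] [[0.5783 0.0455 0.199 ]]
scene plate 939 [0.6417 0.009  0.1353] ((0.6327188014984131, 0.008002549409866333), (0.1271955966949463, 0.25165724754333496), 62.458213806152344)Traceback (most recent call last):
  File "<stdin>", line 9, in <module>
  File "h.py", line 19, in cloud
    v,u=np.nonzero(mask&(dep>0)); o,d=ray(n,np.c_[u,v],s); return o+d*dep[v,u][:,None], np.c_[u,v]
                                      ~~~^^^^^^^^^^^^^^^^
  File "h.py", line 14, in ray
    K,D,C=cam(n,s); u=cv2.undistortPoints(np.array(uv,float).reshape(-1,1,2),K,D).reshape(-1,2)
                      ~~~~~~~~~~~~~~~~~~~^^^^^^^^^^^^^^^^^^^^^^^^^^^^^^^^^^^^^^^^
cv2.error: OpenCV(4.12.0) /io/opencv/modules/calib3d/src/undistort.dispatch.cpp:347: error: (-215:Assertion failed) CV_IS_MAT(_src) && CV_IS_MAT(_dst) && (_src->rows == 1 || _src->cols == 1) && (_dst->rows == 1 || _dst->cols == 1) && _src->cols + _src->rows - 1 == _dst->rows + _dst->cols - 1 && (CV_MAT_TYPE(_src->type) == CV_32FC2 || CV_MAT_TYPE(_src->type) == CV_64FC2) && (CV_MAT_TYPE(_dst->type) == CV_32FC2 || CV_MAT_TYPE(_dst->type) == CV_64FC2) in function 'cvUndistortPointsInternal'
```

View pics/topc.png

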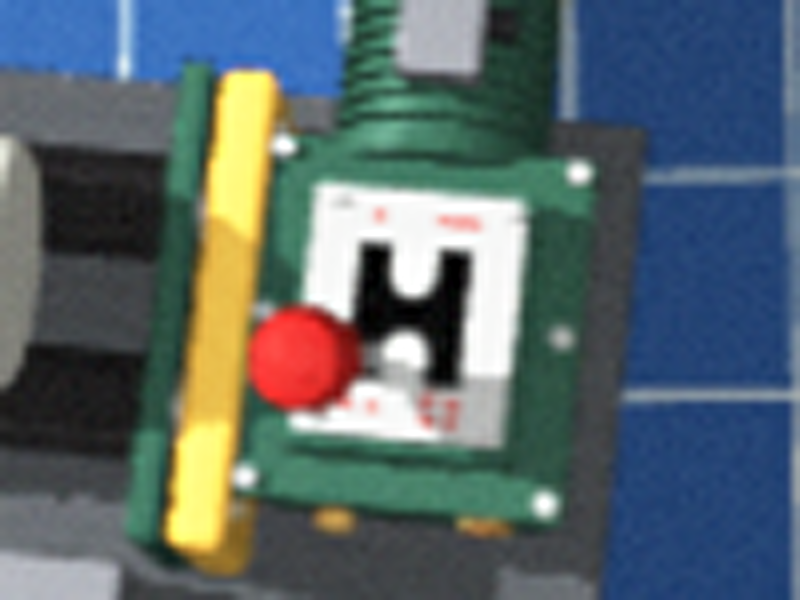

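The enlarged crop shows the plate corners at TL (317,183), TR (527,200), BR (500,447) and BL (290,428). The knob centre is at about (304,358), and the crop is 8x from (174,122).

Run:
```python
from h import *
px=lambda L:[((x+.5)/8-.5+174,(y+.5)/8-.5+122) for x,y in L]
c=at_z("top",px([(317,183),(527,200),(500,447),(290,428)]),.136)[:,:2]
g=c.mean(0); fx=(c[0]+c[1]-c[2]-c[3])/2; fy=(c[0]+c[3]-c[1]-c[2])/2
print(c.round(4),g.round(4),np.linalg.norm(fx),np.linalg.norm(fy),np.degrees([np.arctan2(fx[1],fx[0]),np.arctan2(-fy[0],fy[1])]))
k=at_z("top",px([(304,358)]),.197)[0]; print("knob",k)
yaw=np.mean([np.arctan2(fx[1],fx[0]),np.arctan2(-fy[0],fy[1])]);Rm=np.array([[np.cos(yaw),-np.sin(yaw)],[np.sin(yaw),np.cos(yaw)]])
print("knob in mill",Rm.T@(k[:2]-g))
```

```text
[[ 0.6633  0.0488]
 [ 0.6555 -0.036 ]
 [ 0.5546 -0.025 ]
 [ 0.563   0.0588]] [0.6091 0.0116] 0.10113446456913507 0.08470160631276899 [-5.96113697 -5.50775537]
knob [0.57926269 0.04700635 0.197     ]
knob in mill [-0.03322873  0.03222011]
```

```bash
cat >> h.py <<'E'
G=np.array([.6091,.0116]); YAW=np.radians(-5.7)
Rm=np.array([[np.cos(YAW),-np.sin(YAW)],[np.sin(YAW),np.cos(YAW)]])
def plan(mx,my,z):
    "shift/turn units from present pose to mill (mx,my), height z, fingers' y along mill y, tool down"
    s=state(); q=np.array(s["tool_rot"]); A=R.from_quat(q[[1,2,3,0]])
    t=np.r_[G+Rm@[mx,my],z]; B=R.from_matrix(np.array([[-np.cos(YAW),-np.sin(YAW),0],[-np.sin(YAW),np.cos(YAW),0],[0,0,-1]]))
    # columns: tool x = -mill x, tool y = mill y, tool z = down
    B=R.from_matrix(np.c_[np.r_[-Rm[:,0],0],np.r_[Rm[:,1],0],[0,0,-1]])
    print("shift",(A.inv().apply(t-s["tool_pos"])/.025).round(2),"turn",(np.degrees((A.inv()*B).as_rotvec())/8).round(2),
      "mill",(Rm.T@(np.array(s["tool_pos"])[:2]-G)).round(4),"z",round(s["tool_pos"][2],4),"F",np.round(s["contact_force"],1),"t",s["time"])
E
python3 -c "
from h import *
plan(-.12,.032,.30)"
```

```text
shift [-18.36 -17.46  -2.76] turn [-0.01 -0.   -1.27] mill [-0.4949  0.5426] z 0.2302 F [ 0.2 -0.2  0.1] t 0.1
```

>>> jog_arm([
  [[0, 0, -2], [0, 0, 0], 0],
  [[-2, -1.5, -2.8], [0, 0, -0.6], 0],
  [[-3.5, -3, -2.8], [0, 0, -1.27], 0],
  [[-5, -4.5, -2.8], [0, 0, -1.27], 0],
  [[-6.5, -6, -2.8], [0, 0, -1.27], 0],
  [[-8, -7.5, -2.8], [0, 0, -1.27], 0],
  [[-9.5, -9, -2.8], [0, 0, -1.27], 0],
  [[-11, -10.5, -2.8], [0, 0, -1.27], 0],
])

```text
time: 1.1
tool_pos: [0.3639, 0.2719, 0.3009]
tool_rot: [-0.0, 0.05, 0.999, -0.0]
contact_force: [1.3, -0.1, 0.8]
gripper_width: -0.002
grasp_force: 0.0
```

```bash
python3 -c "
from h import *
plan(-.12,.032,.30)"
```

```text
shift [-5.99 -8.11  0.03] turn [-0. -0.  0.] mill [-0.2698  0.2347] z 0.3009 F [ 1.3 -0.1  0.8] t 1.1
```

>>> jog_arm([
  [[-1.2, -1.6, 0], [0, 0, 0], 0],
  [[-2.4, -3.2, 0], [0, 0, 0], 0],
  [[-3.6, -4.8, 0], [0, 0, 0], 0],
  [[-4.8, -6.4, 0], [0, 0, 0], 0],
  [[-6, -8.1, 0], [0, 0, 0], 0],
  [[-6, -8.1, 0], [0, 0, 0], 0],
  [[-6, -8.1, 0], [0, 0, 0], 0],
])

```text
time: 1.98
tool_pos: [0.4924, 0.0574, 0.3008]
tool_rot: [-0.001, 0.05, 0.999, 0.0]
contact_force: [0.4, -0.4, -0.7]
gripper_width: -0.001
grasp_force: 0.0
```

```bash
cat > look.py <<'E'
from h import *
import sys
s=state(); a,d=grab_frame("wrist"); np.savez("pics/w.npz",a=a,d=d)
cv2.imwrite("pics/%s.png"%sys.argv[1],cv2.resize(a[:,:,::-1],(768,576),interpolation=cv2.INTER_CUBIC))
import json; json.dump({k:np.array(s[k]).tolist() for k in("tool_pos","tool_rot")},open("pics/w.json","w"))
plan(-.12,.032,.185)
E
python3 look.py w1
```

```text
shift [-0.04 -0.1   4.64] turn [ 0.   -0.    0.01] mill [-0.1209  0.0344] z 0.301 F [-0.9  0.4  0.3] t 2.025
```

View pics/w1.png

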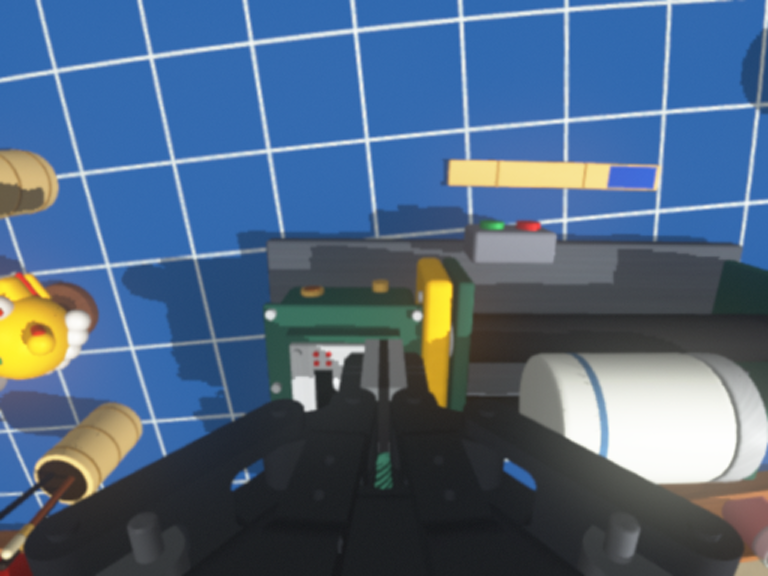

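The fingers hide the knob, but the gate and guard are where I expected them. I'll lower behind the knob and then approach slowly.

>>> jog_arm([
  [[0, -0.1, 1.5], [0, 0, 0], 0],
  [[0, -0.1, 3], [0, 0, 0], 0],
  [[0, -0.1, 4.5], [0, 0, 0], 0],
  [[0, -0.1, 4.5], [0, 0, 0], 0],
  [[-0.6, -0.1, 4.5], [0, 0, 0], 0],
  [[-1.2, -0.1, 4.5], [0, 0, 0], 0],
  [[-1.6, -0.1, 4.5], [0, 0, 0], 0],
  [[-1.6, -0.1, 4.5], [0, 0, 0], 0],
])

```text
time: 3.02
tool_pos: [0.5331, 0.051, 0.1902]
tool_rot: [0.001, 0.049, 0.999, 0.0]
contact_force: [-0.2, -0.3, -0.3]
gripper_width: -0.0
grasp_force: 0.0
```

Run:
```python
from h import *
plan(-.06,.032,.188)
o=[]
for n,c in(("top",(220,165)),("scene",(302,185))):
    a,d=grab_frame(n); x,y=c; np.savez("pics/%s1.npz"%n,a=a,d=d)
    o.append(cv2.resize(a[y-37:y+38,x-25:x+25,::-1],(400,600),interpolation=cv2.INTER_CUBIC))
cv2.imwrite("pics/p1.png",np.hstack(o))
```

```text
shift [-0.78  0.01  0.09] turn [0.   0.01 0.  ] mill [-0.0795  0.0317] z 0.1902 F [-0.2 -0.3 -0.3] t 3.025
```

View pics/p1.png

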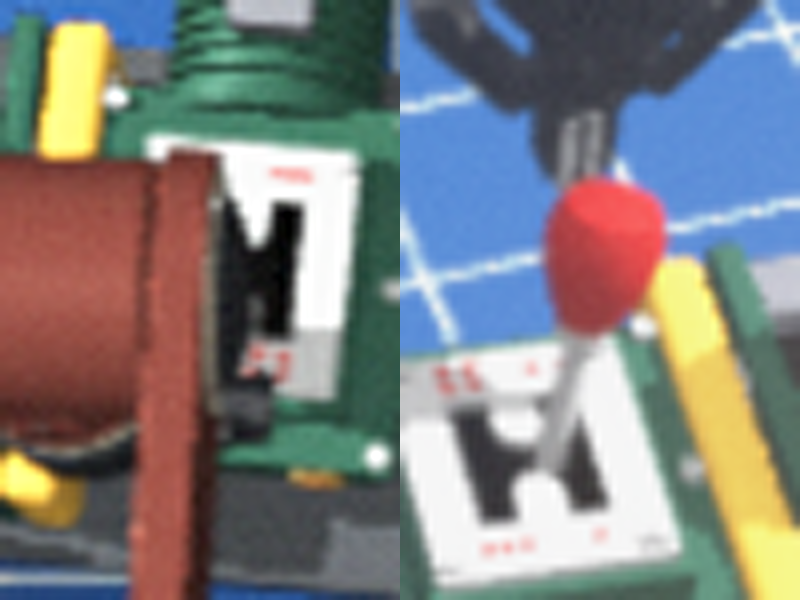

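The scene crop shows the fingers right behind the knob and centred on it, with the lever leaning back and left. I'll push in small steps.

>>> jog_arm([
  [[-0.2, 0, 0.1], [0, 0, 0], 0],
  [[-0.4, 0, 0.1], [0, 0, 0], 0],
  [[-0.6, 0, 0.1], [0, 0, 0], 0],
  [[-0.6, 0, 0.1], [0, 0, 0], 0],
])

```text
time: 3.62
tool_pos: [0.5469, 0.0493, 0.1861]
tool_rot: [-0.001, 0.05, 0.999, 0.0]
contact_force: [-2.6, 0.5, 1.3]
gripper_width: 0.003
grasp_force: 1.5
```

>>> jog_arm([
  [[-0.2, 0, 0], [0, 0, 0], 0],
  [[-0.4, 0, 0], [0, 0, 0], 0],
  [[-0.6, 0, 0], [0, 0, 0], 0],
  [[-0.6, 0, 0], [0, 0, 0], 0],
])

```text
time: 4.12
tool_pos: [0.5621, 0.0479, 0.1866]
tool_rot: [-0.0, 0.05, 0.999, 0.0]
contact_force: [-4.3, 0.4, 3.4]
gripper_width: 0.001
grasp_force: 1.9
```

```bash
cat > sc.py <<'E'
from h import *
import sys
plan(-.032,.032,.188)
a,d=grab_frame("scene"); x,y=300,185; np.savez("pics/s.npz",a=a,d=d)
ai=a.astype(int); V,U=np.mgrid[:384,:512]
m=(abs(U-x)<45)&(abs(V-y)<60)&(ai[...,0]>80)&(ai[...,1]<.42*ai[...,0])&(ai[...,2]<.45*ai[...,0])
n,l,st,ce=cv2.connectedComponentsWithStats(m.astype(np.uint8)); i=1+np.argmax(st[1:,4])
c=st[i,:2]+(st[i,2:4]-1)/2; p=at_z("scene",[c],.2)[0]
print("knob px",c,st[i],"mill",(Rm.T@(p[:2]-G)).round(4))
if len(sys.argv)>1: cv2.imwrite("pics/%s.png"%sys.argv[1],cv2.resize(a[y-50:y+50,x-50:x+50,::-1],(600,600),interpolation=cv2.INTER_CUBIC))
E
python3 - <<'E'
import numpy as np
exec(open('sc.py').read().replace('a,d=grab_frame("scene")','z=np.load("pics/scene1.npz");a,d=z["a"],z["d"]').replace('plan(','0 and plan('))
E
python3 sc.py
```

```text
knob px [302.5 178.5] [296 171  14  16 157] mill [-0.0318  0.0328]
shift [-0.74  0.02 -0.06] turn [ 0. -0.  0.] mill [-0.0504  0.0314] z 0.1866 F [-4.3  0.4  3.4] t 4.125
knob px [304. 181.] [298 174  13  15 150] mill [-0.0219  0.0344]
```

>>> jog_arm([
  [[-0.2, 0, -0.05], [0, 0, 0], 0],
  [[-0.4, 0, -0.05], [0, 0, 0], 0],
  [[-0.55, 0, -0.05], [0, 0, 0], 0],
  [[-0.55, 0, -0.05], [0, 0, 0], 0],
])

```text
time: 4.68
tool_pos: [0.5761, 0.0463, 0.1875]
tool_rot: [0.0, 0.05, 0.999, -0.0]
contact_force: [-3.5, 1.0, 1.6]
gripper_width: 0.0
grasp_force: 1.7
```

```bash
python3 sc.py s2
```

```text
shift [-0.17  0.03 -0.02] turn [ 0.  0. -0.] mill [-0.0363  0.0312] z 0.1875 F [-3.5  1.   1.6] t 4.675
knob px [305.  184.5] [299 177  13  16 145] mill [-0.0088  0.0338]
```

View pics/s2.png

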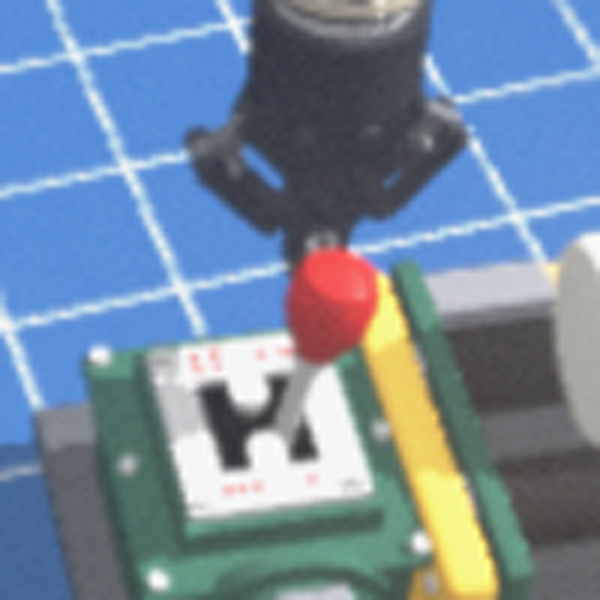

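The crop shows the fingers behind the knob, which is at (332,305). The rod runs from (306,365) to (288,432), with the plate's near edge along the bottom at (197,515)–(372,495). I'll compare that with projections of the lever model.

Run:
```python
from h import *
K,D,C=cam("scene"); M=np.linalg.inv(C); rv=cv2.Rodrigues(M[:3,:3])[0]
def pr(m):
    m=np.atleast_2d(m); W=np.c_[G+m[:,:2]@Rm.T,m[:,2]]
    u=cv2.projectPoints(W,rv,M[:3,3],K,D)[0].reshape(-1,2); return ((u-[250,135]+.5)*6-.5).round(0).tolist()
print("plate far-left,far-right,near-right,near-left",pr([[.05,.042,.136],[.05,-.042,.136],[-.05,-.042,.136],[-.05,.042,.136]]))
for g in(-.12,-.06,0,.06):
    t,s=np.tan(g),np.tan(.2); v=np.array([t,s,1]); v/=np.linalg.norm(v)
    f=lambda L:np.r_[0,0,.05]+v*L
    print(g,"knob",pr(f(150e-3)),"rod at neck, plate",pr([f(.123),f(.089)]))
```

```text
plate far-left,far-right,near-right,near-left [[371.0, 487.0], [190.0, 513.0], [144.0, 350.0], [316.0, 327.0]]
-0.12 knob [[318.0, 293.0]] rod at neck, plate [[304.0, 338.0], [287.0, 394.0]]
-0.06 knob [[323.0, 306.0]] rod at neck, plate [[308.0, 349.0], [290.0, 402.0]]
0 knob [[328.0, 319.0]] rod at neck, plate [[312.0, 360.0], [292.0, 410.0]]
0.06 knob [[333.0, 334.0]] rod at neck, plate [[316.0, 372.0], [295.0, 419.0]]
```

The plate sits about (4,7) px off the model. With that taken out, the lever reads about -0.08 to -0.1 rad, so it needs roughly 11 mm more.

>>> jog_arm([
  [[-0.15, 0.02, 0], [0, 0, 0], 0],
  [[-0.3, 0.02, 0], [0, 0, 0], 0],
  [[-0.44, 0.02, 0], [0, 0, 0], 0],
  [[-0.44, 0.02, 0], [0, 0, 0], 0],
])

```text
time: 5.22
tool_pos: [0.5872, 0.0456, 0.1875]
tool_rot: [0.0, 0.05, 0.999, -0.0]
contact_force: [-3.4, 0.8, 2.8]
gripper_width: 0.004
grasp_force: 1.6
```

```bash
python3 sc.py s3
```

```text
shift [ 0.27  0.01 -0.02] turn [-0.  0. -0.] mill [-0.0252  0.0317] z 0.1875 F [-3.4  0.8  2.8] t 5.225
knob px [306. 187.] [300 180  13  15 142] mill [0.0006 0.0341]
```

View pics/s3.png

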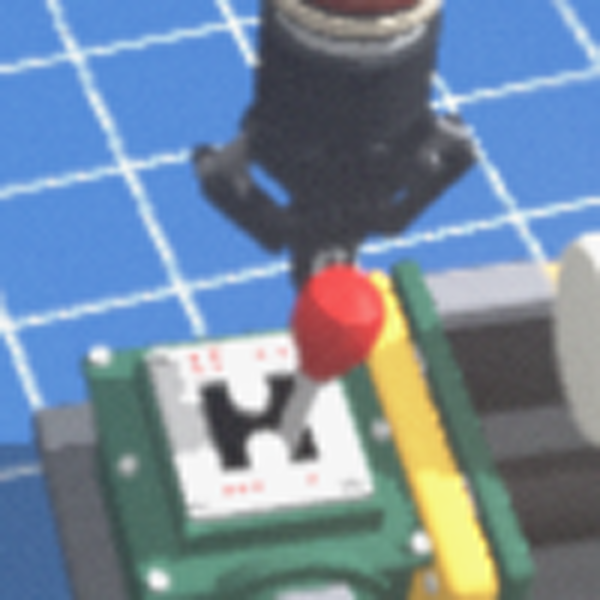

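Now the lever reads about neutral: knob at (339,322), corrected g about -0.01. Next I'll check how much room there is beside the jar.

Run:
```python
from h import *
z=np.load("pics/top0.npz"); a,d=z["a"].astype(int),z["d"]
V,U=np.mgrid[:384,:512]; P,uv=cloud("top",d,(U<205)&(U>120)&(V>125)&(V<180))
m=np.c_[(P[:,:2]-G)@Rm,P[:,2]]; 
for lo in(.13,.15,.17,.19,.2): 
    k=m[m[:,2]>lo]; print(lo,k.min(0).round(3),k.max(0).round(3))
# finger silhouette from scene depth
z=np.load("pics/s.npz"); a,d=z["a"].astype(int),z["d"]
P,uv=cloud("scene",d,(abs(U-306)<35)&(V>135)&(V<186)&(a.max(2)<110))
m=np.c_[(P[:,:2]-G)@Rm,P[:,2]]; m=m[(m[:,0]<.04)&(m[:,2]>.18)]
for h in np.arange(.2,.30,.01):
    k=m[abs(m[:,2]-h)<.005]
    if len(k): print(round(h,2),len(k),k.min(0)[:2].round(3),k.max(0)[:2].round(3))
```

```text
0.13 [-0.05   0.153  0.13 ] [0.053 0.316 0.214]
0.15 [-0.05   0.153  0.151] [0.053 0.316 0.214]
0.17 [-0.049  0.154  0.17 ] [0.05  0.303 0.214]
0.19 [-0.04   0.154  0.19 ] [0.042 0.303 0.214]
0.2 [-0.03   0.154  0.2  ] [0.033 0.303 0.214]
0.2 1 [-0.018  0.022] [-0.018  0.022]
0.21 8 [-0.021  0.019] [-0.015  0.044]
0.22 8 [-0.02   0.018] [-0.013  0.043]
0.23 25 [-0.029  0.013] [-0.009  0.052]
0.24 92 [-0.034 -0.001] [-0.008  0.067]
0.25 64 [-0.032 -0.01 ] [-0.006  0.074]
0.26 88 [-0.03  -0.017] [-0.004  0.082]
0.27 83 [-0.025 -0.025] [-0.004  0.085]
0.28 105 [-0.034 -0.028] [-0.001  0.09 ]
0.29 106 [-0.029 -0.019] [-0.001  0.086]
```

The jar starts at y 0.153, so there is plenty of room. I'll go round to the left of the knob.

>>> jog_arm([
  [[0.5, 0, -0.1], [0, 0, 0], 0],
  [[1, 0, -0.2], [0, 0, 0], 0],
  [[1, 1.1, -0.2], [0, 0, 0], 0],
  [[1, 2.1, -0.2], [0, 0, 0], 0],
  [[0, 2.1, -0.2], [0, 0, 0], 0],
  [[-1, 2.1, -0.2], [0, 0, 0], 0],
  [[-1, 1.9, -0.2], [0, 0, 0], 0],
  [[-1, 1.7, -0.2], [0, 0, 0], 0],
])

```text
time: 6.28
tool_pos: [0.615, 0.0853, 0.1925]
tool_rot: [-0.0, 0.05, 0.999, -0.0]
contact_force: [0.4, -0.6, 0.5]
gripper_width: 0.006
grasp_force: 0.0
```

```bash
python3 sc.py
```

```text
shift [ 1.22 -1.68  0.18] turn [-0. -0.  0.] mill [-0.0015  0.0739] z 0.1925 F [ 0.4 -0.6  0.5] t 6.275
knob px [306. 187.] [300 180  13  15 134] mill [0.0006 0.0341]
```

>>> jog_arm([
  [[0, -0.2, 0], [0, 0, 0], 0],
  [[0, -0.4, 0], [0, 0, 0], 0],
  [[0, -0.6, 0], [0, 0, 0], 0],
  [[0, -0.75, 0], [0, 0, 0], 0],
  [[0, -0.75, 0], [0, 0, 0], 0],
])

```text
time: 6.95
tool_pos: [0.6142, 0.0666, 0.1928]
tool_rot: [0.0, 0.05, 0.999, -0.0]
contact_force: [-0.6, 3.1, 3.3]
gripper_width: -0.005
grasp_force: 1.5
```

```bash
python3 sc.py
```

```text
shift [ 1.26 -0.93  0.19] turn [-0.  0. -0.] mill [-0.0004  0.0553] z 0.1928 F [-0.6  3.1  3.3] t 6.95
knob px [303. 187.] [296 180  15  15 147] mill [-0.0009  0.0261]
```

Crossing freely at about 3 N, so I'll carry on to the right.

>>> jog_arm([
  [[0, -0.2, 0], [0, 0, 0], 0],
  [[0, -0.4, 0], [0, 0, 0], 0],
  [[0, -0.6, 0], [0, 0, 0], 0],
  [[0, -0.8, 0], [0, 0, 0], 0],
  [[0, -0.8, 0], [0, 0, 0], 0],
])

```text
time: 7.62
tool_pos: [0.6118, 0.0461, 0.1921]
tool_rot: [-0.0, 0.05, 0.999, -0.001]
contact_force: [-0.1, 2.4, 1.1]
gripper_width: -0.005
grasp_force: 0.9
```

>>> jog_arm([
  [[0, -0.2, 0], [0, 0, 0], 0],
  [[0, -0.4, 0], [0, 0, 0], 0],
  [[0, -0.6, 0], [0, 0, 0], 0],
  [[0, -0.6, 0], [0, 0, 0], 0],
])

```text
time: 8.12
tool_pos: [0.6104, 0.0311, 0.1922]
tool_rot: [-0.0, 0.05, 0.999, -0.001]
contact_force: [0.4, 1.0, 0.3]
gripper_width: 0.003
grasp_force: 0.5
```

```bash
python3 sc.py
```

```text
shift [1.25 0.5  0.17] turn [-0.01 -0.   -0.01] mill [-0.0007  0.0196] z 0.1922 F [0.4 1.  0.3] t 8.125
knob px [289.5 189. ] [283 182  14  15 151] mill [-0.0003 -0.0113]
```

>>> jog_arm([
  [[0, -0.2, 0], [0, 0, 0], 0],
  [[0, -0.4, 0], [0, 0, 0], 0],
  [[0, -0.5, 0], [0, 0, 0], 0],
  [[0, -0.5, 0], [0, 0, 0], 0],
])

```text
time: 8.68
tool_pos: [0.609, 0.0192, 0.1921]
tool_rot: [-0.001, 0.05, 0.999, -0.0]
contact_force: [-0.5, 1.1, -0.2]
gripper_width: 0.003
grasp_force: 0.7
```

```bash
python3 sc.py s4
```

```text
shift [1.25 0.98 0.16] turn [-0.   -0.01 -0.  ] mill [-0.0009  0.0075] z 0.1921 F [-0.5  1.1 -0.2] t 8.675
knob px [285.  190.5] [278 183  15  16 167] mill [ 0.0028 -0.0243]
```

View pics/s4.png

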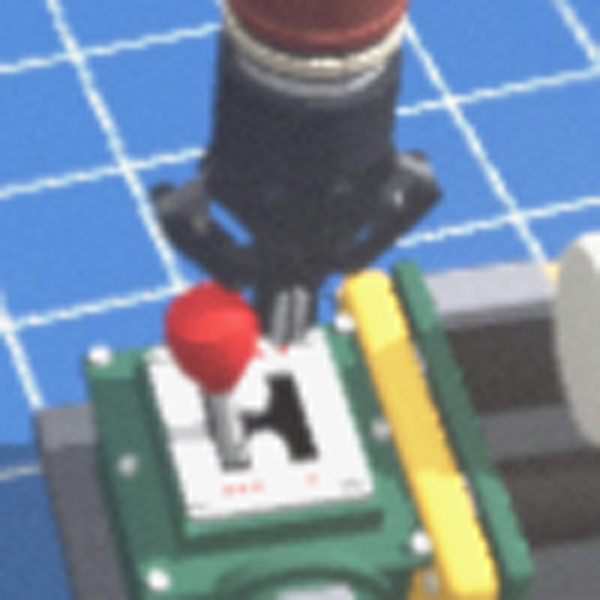

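The lever is now at the right slot, with the rod at (220,440) over it. I'll nudge it 3 mm more and then go round behind the knob.

>>> jog_arm([
  [[0, -0.12, 0], [0, 0, 0], 0],
  [[0, -0.12, 0], [0, 0, 0], 0],
])

```text
time: 8.98
tool_pos: [0.6088, 0.0165, 0.1922]
tool_rot: [-0.0, 0.05, 0.999, -0.0]
contact_force: [-0.7, 1.8, -1.6]
gripper_width: -0.003
grasp_force: 1.0
```

>>> jog_arm([
  [[0, 0.7, 0], [0, 0, 0], 0],
  [[1.3, 0.8, 0], [0, 0, 0], 0],
  [[2.6, 0.8, 0.1], [0, 0, 0], 0],
  [[2.6, -0.4, 0.2], [0, 0, 0], 0],
  [[2.6, -1.45, 0.2], [0, 0, 0], 0],
  [[2.2, -1.45, 0.2], [0, 0, 0], 0],
  [[2, -1.45, 0.2], [0, 0, 0], 0],
  [[2, -1.45, 0.2], [0, 0, 0], 0],
])

```text
time: 9.98
tool_pos: [0.5563, -0.0137, 0.1876]
tool_rot: [-0.0, 0.049, 0.999, 0.0]
contact_force: [0.4, 0.3, 0.1]
gripper_width: -0.001
grasp_force: 0.0
```

```bash
python3 sc.py
```

```text
shift [-0.72  2.5  -0.02] turn [ 0.   -0.    0.01] mill [-0.0501 -0.0304] z 0.1876 F [0.4 0.3 0.1] t 9.975
knob px [284.  190.5] [278 183  13  16 161] mill [ 0.0024 -0.027 ]
```

>>> jog_arm([
  [[-0.5, 0, 0], [0, 0, 0], 0],
  [[-0.9, 0, 0], [0, 0, 0], 0],
  [[-1.1, 0, 0], [0, 0, 0], 0],
  [[-1.3, 0, 0], [0, 0, 0], 0],
  [[-1.5, 0, 0], [0, 0, 0], 0],
  [[-1.5, 0, 0], [0, 0, 0], 0],
])

```text
time: 10.78
tool_pos: [0.5933, -0.0182, 0.1876]
tool_rot: [0.0, 0.05, 0.999, 0.0]
contact_force: [-2.5, 0.2, 1.2]
gripper_width: -0.001
grasp_force: 1.3
```

```bash
python3 sc.py
```

```text
shift [ 0.77  2.53 -0.02] turn [ 0.  0. -0.] mill [-0.0128 -0.0313] z 0.1876 F [-2.5  0.2  1.2] t 10.775
knob px [285.5 193.5] [279 186  14  16 164] mill [ 0.0136 -0.0255]
```

>>> jog_arm([
  [[-0.2, 0, 0], [0, 0, 0], 0],
  [[-0.4, 0, 0], [0, 0, 0], 0],
  [[-0.6, 0, 0], [0, 0, 0], 0],
  [[-0.6, 0, 0], [0, 0, 0], 0],
])

```text
time: 11.32
tool_pos: [0.6081, -0.0197, 0.187]
tool_rot: [-0.0, 0.05, 0.999, 0.0]
contact_force: [-1.8, 0.0, -0.7]
gripper_width: -0.001
grasp_force: 1.4
```

```bash
python3 sc.py
```

```text
shift [ 1.36  2.53 -0.04] turn [ 0. -0. -0.] mill [ 0.0021 -0.0313] z 0.187 F [-1.8  0.  -0.7] t 11.325
knob px [287.  198.5] [280 191  15  16 169] mill [ 0.0315 -0.0256]
```

>>> jog_arm([
  [[-0.1, 0, 0], [0, 0, 0], 0],
  [[-0.2, 0, 0], [0, 0, 0], 0],
  [[-0.24, 0, 0], [0, 0, 0], 0],
  [[-0.24, 0, 0], [0, 0, 0], 0],
])

```text
time: 11.88
tool_pos: [0.6136, -0.0202, 0.187]
tool_rot: [-0.001, 0.05, 0.999, 0.0]
contact_force: [-4.4, 0.1, -1.8]
gripper_width: 0.003
grasp_force: 1.9
```

>>> jog_arm([
  [[-0.08, 0, 0], [0, 0, 0], 0],
  [[-0.08, 0, 0], [0, 0, 0], 0],
])

```text
time: 12.12
tool_pos: [0.615, -0.0203, 0.187]
tool_rot: [-0.001, 0.05, 0.999, 0.0]
contact_force: [-5.4, 0.1, -2.9]
gripper_width: -0.003
grasp_force: 3.1
```

```bash
python3 sc.py
```

```text
shift [ 1.64  2.53 -0.04] turn [ 0.   -0.02  0.  ] mill [ 0.0091 -0.0312] z 0.187 F [-5.4  0.1 -2.9] t 12.125
knob px [288. 201.] [281 194  15  15 163] mill [ 0.0404 -0.025 ]
```

>>> jog_arm([
  [[-0.08, 0, 0], [0, 0, 0], 0],
  [[-0.08, 0, 0], [0, 0, 0], 0],
])

```text
time: 12.42
tool_pos: [0.6158, -0.0204, 0.1869]
tool_rot: [-0.003, 0.05, 0.999, 0.0]
contact_force: [-10.5, 1.1, -0.2]
gripper_width: 0.001
grasp_force: 5.6
```

>>> jog_arm([
  [[-0.06, 0, 0], [0, 0, 0], 0],
  [[-0.06, 0, 0], [0, 0, 0], 0],
])

```text
time: 12.68
tool_pos: [0.6162, -0.0204, 0.1869]
tool_rot: [-0.005, 0.05, 0.999, 0.0]
contact_force: [-14.9, 0.4, 2.1]
gripper_width: 0.002
grasp_force: 7.6
```

Force is climbing and the knob has stopped moving, so the lever is home against the slot's end. I'll back off and check.

>>> jog_arm([
  [[0.4, 0, 0], [0, 0, 0], 0],
  [[1.5, 0, 0], [0, 0, 0], 0],
  [[3, 0, 0], [0, 0, 0], 0],
  [[4, 0, -1.5], [0, 0, 0], 0],
  [[5, 0, -3], [0, 0, 0], 0],
  [[6, 0, -4], [0, 0, 0], 0],
  [[6, 0, -4], [0, 0, 0], 0],
  [[6, 0, -4], [0, 0, 0], 0],
])

```text
time: 13.68
tool_pos: [0.4708, -0.0061, 0.2876]
tool_rot: [0.001, 0.05, 0.999, -0.0]
contact_force: [0.2, -0.4, -1.8]
gripper_width: 0.001
grasp_force: 0.0
```

```bash
python3 sc.py s5
```

```text
shift [-4.14  2.53  3.99] turn [-0.    0.02 -0.  ] mill [-0.1358 -0.0313] z 0.2876 F [ 0.2 -0.4 -1.8] t 13.675
knob px [288.  201.5] [281 195  15  14 148] mill [ 0.0421 -0.0254]
```

View pics/s5.png

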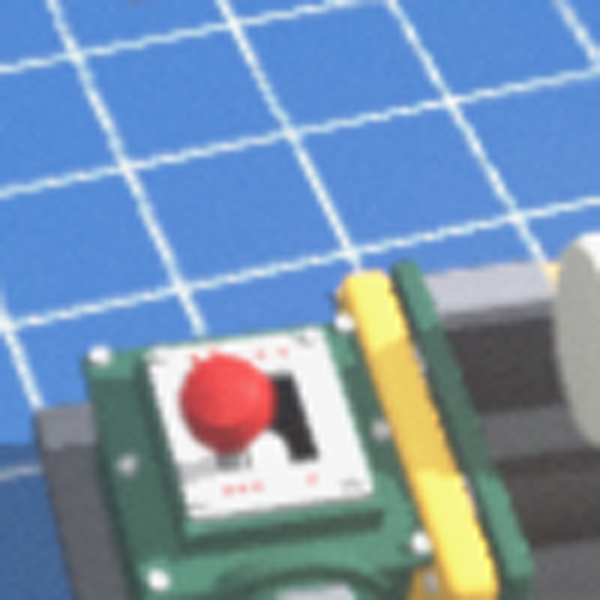

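The knob is at (227,403), leaning forward over the far right slot. It held its position after I backed off, and the arm is clear.

```bash
python3 -c "
from plant import *
print(job_done())"
```

```text
the job is handed in; nothing more can be done
None
```

I pushed the lever from second, across neutral and forward until it stopped in third at about 15 N. It held there after I backed the arm clear, I saw no sign of the jar or anything else being touched, and the job is handed in; no verdict came back.

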